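# Put the bench tools back in their trays

### The job

Sort the four stray things into the three trays by kind, as shown by the piece already fixed in each tray: clear the misfiled sanding block out of the thread tray and lay it flat on the floor of the block tray, abrasive side down, beside the block there and parallel to it; stand the red and the black spool upright in the middle of the two empty round seats of the thread tray, one in each, and lay the loose steel punch on the floor of the punch tray, in the middle of its width and parallel to the punch there. Do not disturb the wax, the rubber heel or the yellow marker, and leave everything released and at rest.

Things in the scene. Friction and masses are not known exactly. Their poses are not given: they have to be found in the camera images.
- sand_block: loose sanding block, pale wood, reddish abrasive underside, 46 x 92 x 32 mm (x, y, z), 0.07 kg. Origin at the centre of its underside, z up. At first it lies flat on the insert board of the thread tray, roughly lengthwise in it, over the two empty seats, underside 18 mm above the table. A fixed block of the same look sits in the block tray.
- spool_red: loose wooden spool of red thread standing upright on the table, flanges 36 mm in diameter, 36 mm high. Origin at the centre of its underside, z along its axis, up. The flanges are the widest part and, for contact, it is a plain solid 36 mm wide. 0.035 kg.
- spool_black: loose wooden spool of black thread standing upright on the table, flanges 42 mm in diameter, 44 mm high, a plain solid 42 mm wide for contact. Origin at the centre of its underside, z along its axis, up. 0.05 kg.
- punch: loose steel hole punch, a slim round bar 12 mm thick and 100 mm long, lying on the table. Origin at mid-length on its underside as it lies at the start; length along its y. 0.06 kg. A similar punch is fixed in the punch tray.
- thread_tray: open wooden tray fixed to the table, 132 (x) x 207 mm (y), walls 6 mm thick, 34 mm high, floor 10 mm thick; origin under its centre at table height. Holds a fixed spool of tan thread. An 8 mm insert board covers the floor (top at 18 mm) with three 58 mm round through seats at x = 0: y = +65 mm (the tan spool, 52 mm wide and high), and y = 0 and y = -65 mm, empty, under the sanding block at first; seat bottom 10 mm above the table.
- punch_tray: open wooden tray fixed to the table, 132 (x) x 207 mm (y), walls 6 mm thick, 34 mm high, floor 10 mm thick; origin under its centre at table height. Cork floor; the tray with one steel punch fixed in it, lying along the tray's x at y = +80 mm. The rest of the floor (inner width 120 mm along x) is free for the other punch, laid along the tray's x.
- block_tray: open wooden tray fixed to the table, 132 (x) x 207 mm (y), walls 6 mm thick, 34 mm high, floor 10 mm thick; origin under its centre at table height. Plywood floor; the tray with one sanding block fixed in it, its long side along the tray's x, centred at y = +70 mm (46 mm wide along y, 32 mm high). The rest of the floor (inner width 120 mm along x, from y = -97 to +47 mm) is free for the other block, laid the same way.
- wax: bystander: brown lump of wax, 50 x 50 x 35 mm, loose on the table behind the trays; origin at its underside's centre. Leave it alone.
- heel: bystander: black rubber shoe heel, 68 x 74 x 15 mm, loose on the table behind the trays; origin at its underside's centre. Leave it alone.
- marker: bystander: yellow paint marker with black cap, 16 mm thick, 112 mm long along its y, loose on the table in front on the left; origin at its underside's centre. Leave it alone.

How it is judged:
At the end, for the whole second after the job is handed in: Spools upright (7 deg) on the floor of separate empty seats, within 15 mm of centre; punch on the punch tray floor and sanding block flat on the block tray floor, each within 17 deg of parallel to the fixed one and 20 mm of the tray's long middle line, beside it; all released and at rest ((y of spool_red in the frame of thread_tray between -0.015 and 0.015 m or y of spool_red in the frame of thread_tray between -0.08 and -0.05 m) and x of spool_red in the frame of thread_tray between -0.015 and 0.015 m and z of each of spool_red, spool_black in the frame of thread_tray below 0.014 m and angle between each of spool_red, spool_black's own z axis and vertical below 0.12 rad and (y of spool_black in the frame of thread_tray between -0.015 and 0.015 m or y of spool_black in the frame of thread_tray between -0.08 and -0.05 m) and x of spool_black in the frame of thread_tray between -0.015 and 0.015 m and x of punch in the frame of punch_tray between -0.02 and 0.02 m and y of punch in the frame of punch_tray between -0.092 and 0.066 m and z of punch in the frame of punch_tray between 0.006 and 0.028 m and angle between the y axis of punch and the x axis of punch_tray, either way round below 0.3 rad and x of sand_block in the frame of block_tray between -0.02 and 0.02 m and y of sand_block in the frame of block_tray between -0.075 and 0.035 m and z of sand_block in the frame of block_tray below 0.015 m and angle between sand_block's own z axis and vertical below 0.1 rad and angle between the y axis of sand_block and the x axis of block_tray, either way round below 0.3 rad and linear speed of each of spool_red, spool_black, punch, sand_block below 0.01 m/s); the robot touches nothing.
It fails at once if the wax is disturbed (moved more than 25 mm) (distance of wax from where it was at the start of the episode above 0.025 m).
It fails at once if the heel is disturbed (moved more than 25 mm) (distance of heel from where it was at the start of the episode above 0.025 m).
It fails at once if the marker is disturbed (moved more than 25 mm) (distance of marker from where it was at the start of the episode above 0.025 m).
It also fails if it takes over 90 s, if anything falls off the work surface, if the arm or the gripper's body presses on something with over 40 N, if the wrist force passes 120 N, or if a joint passes its speed limit or range.

### The arm

A 7-joint arm with a two-finger parallel gripper is mounted at the origin on a cart in front of the work surface, level with it; the furniture and walls round the work are solid. World frame = base frame: x ahead of the robot, y to its left, z up, the work surface at z = 0. Lengths are in m, angles in rad, forces in N, time in s.
With the tool pointing down it reaches from about 0.425 to 0.925 m from the base axis. Payload 6.8 kg.
Tool frame: the origin (TCP) lies at the very end of the fingers, on their centre line; the grasp point (between the pads) lies 19 mm behind it; z points along the fingers, x is the direction in which the jaws open and shut, and the axes are right-handed (so a half turn about z gives the same grasp; the last joint's range is limited). The gripper opens to 85 mm and grips with 20 to 120 N. Pads are 22 mm wide; open, the fingers measure 114 mm over their backs; the gripper's body (76 mm by 85 mm) begins 54 mm behind the grasp point. The pads swing forward as they close: fully open they stand 13 mm farther back than shut.
Start: joints at [1.07, 0.477, 0.022, 1.555, -0.011, 1.109, -0.083], TCP at [0.258, -0.624, 0.231] pointing down, gripper open.
Joint ranges: [-2.96, 2.96], [-0.34, 2.1], [-1.41, 1.46], [0.24, 2.44], [-1.37, 4.51], [0.17, 1.92], [-2.96, 2.96]. Speed limits (rad/s): [2.39, 2.39, 3.14, 3.14, 3.14, 3.14, 3.14].

### API

Orientations are given as a rotation vector (axis times angle).
In Python, from bench import get_obs, imaging, hand_in gives the robot as it stands.
- The arm moves only by the tool send_rows, never from a script. Its argument "motion" is a list of rows, each an object with "dp": the shift along the world's x, y, z in m, a list of three; "rot": the turn, a rotation vector about the world's x, y, z in rad, a list of three; "grip": the finger opening in m, from 0 to 0.0854. In form: [{"dp": [dx, dy, dz], "rot": [ax, ay, az], "grip": grip}, ...]. A call has 1 to 20 rows; each row shifts and turns the pose as measured when the row begins; what a row does not reach is not made up. A row lasts 1/8 s, in which the tool goes at most 62.5 mm and 10.7 degrees, less where a joint would pass 70% of its speed; a pose out of reach is approached as far as the arm can. A call is refused whole if a number of a shift passes 0.0625 or a number of a turn 0.188, either way. A call with a gripper value outside its range is refused whole. The fingers move at their own pace and stop on an object; "grip_force" is the grip in N (left out, the last holds). Time passes only in rows, so rows that do not move let the fingers close. It gives the time, the measured TCP pose, the force and the opening at its end, in the units of the state.
- get_obs(): the state, without advancing time (a new reading comes with each control period).
- imaging.grab_frame(name): name is "scene" or "top"; returns a dict with "img" (420x560x3 uint8, red, green, blue), "fx", "fy", "cx", "cy" (pixels), "D" ([k1, k2, p1, p2, k3] as OpenCV has them; the pictures are not rectified), "R" (3x3) and "t" (3): a world point X has camera coordinates R X + t. Camera axes: x right, y down, z forward; pixel columns grow to the right and rows downward; lengths in m; the calibration is good to about 2 mm. A picture is of the moment at which its call begins. There is no depth.
- hand_in(): hands the job in, once; it reports no verdict.
The state is a dict: "clock": time; "joints": joint angles; "qvel": joint speeds; "tau": joint torques, N m; "tcp_pos": TCP position; "orientation": TCP orientation; "contact_force": force on the tool from outside, world axes, zero at the start; "moment": the same for the moment, N m; "grip_width": finger opening in m.
Only numpy, scipy, OpenCV 4.12 (cv2) and the standard library are available. Lean on these libraries where they do the work, as an engineer would, in place of code of your own. Each camera call takes 0.05 s, during which the arm holds its last target. There are 200 camera calls.

## Working session

There is one attempt and no reset: what is moved stays moved. The work goes in short steps, Python scripts to look and compute and a tool call to move; the robot and the scene stay as the last step left them, time stands still between calls to the robot, and variables do not carry over. Pictures are saved under pics/ and viewed, about 12 in all and at most 16, crops included, and the job is handed in when it is done.

Besides the shell and the picture viewer there is one more tool, called after "Emit:" as name(argument=value, ...) on one line, values as JSON. send_rows: Moves the arm, as the interface text tells. Its arguments: {"type":"object","properties":{"motion":{"type":"array","items":{"type":"object","properties":{"dp":{"type":"array","items":{"type":"number"}},"rot":{"type":"array","items":{"type":"number"}},"grip":{"type":"number"}}}},"grip_force":{"type":"number"}},"required":["motion"]}

```bash
mkdir -p pics; ls
cat > h.py <<'E'
import numpy as np, cv2
from bench import get_obs, imaging, hand_in
def grab(n,f=None):
    d=imaging.grab_frame(n)
    if f: cv2.imwrite('pics/'+f,d['img'][:,:,::-1])
    return d
def K(d): return np.array([[d['fx'],0,d['cx']],[0,d['fy'],d['cy']],[0,0,1.]])
def px2w(d,uv,z):
    p=cv2.undistortPoints(np.array(uv,float).reshape(-1,1,2),K(d),np.array(d['D'],float)).reshape(-1,2)
    R=np.array(d['R']);t=np.array(d['t']);c=-R.T@t
    r=np.c_[p,np.ones(len(p))]@R
    return c+r*((z-c[2])/r[:,2])[:,None]
def w2px(d,X):
    return cv2.projectPoints(np.array(X,float).reshape(-1,3),cv2.Rodrigues(np.array(d['R'],float))[0],np.array(d['t'],float),K(d),np.array(d['D'],float))[0].reshape(-1,2)
E
python3 - <<'E'
from h import *
o=get_obs();print(o)
for n in('top','scene'):
    d=grab(n,n+'0.png');print(n,-np.array(d['R']).T@d['t'],d['fx'])
E
```

```text
pics
{'clock': 0.0, 'joints': array([ 1.06988211,  0.47781516,  0.0223335 ,  1.55646554, -0.01153404,
        1.10930466, -0.08307521]), 'qvel': array([ 0.0019329 , -0.00011888, -0.00124713, -0.00163491,  0.00030867,
        0.00072558,  0.00140999]), 'tau': array([-9.20253515e-04, -5.96449864e+01,  1.60775967e+00, -2.81197500e+01,
        1.25712622e-02,  9.52205068e-03, -7.56697318e-06]), 'tcp_pos': array([ 0.25814997, -0.62303188,  0.23030955]), 'orientation': array([-2.61148372e+00,  1.74465104e+00,  2.52413865e-03]), 'contact_force': array([-0.93999914, -0.91969587, -0.34311723]), 'moment': array([-0.02435361, -0.00843786, -0.01568831]), 'grip_width': 0.08528966664994778}
top [0.38266596 0.04576038 1.25266602] 514.849737076292
scene [-0.11582117  0.46141309  0.98368649] 532.7966416046004
```

View pics/top0.png

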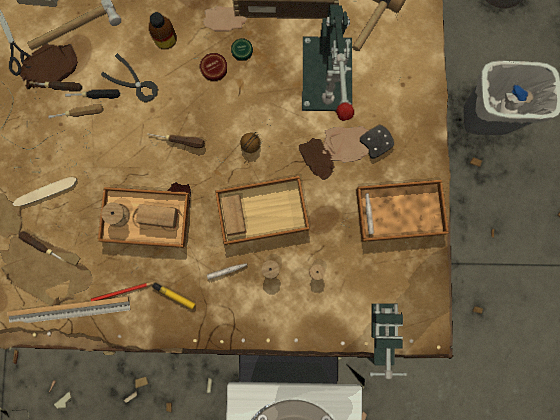

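View pics/scene0.png

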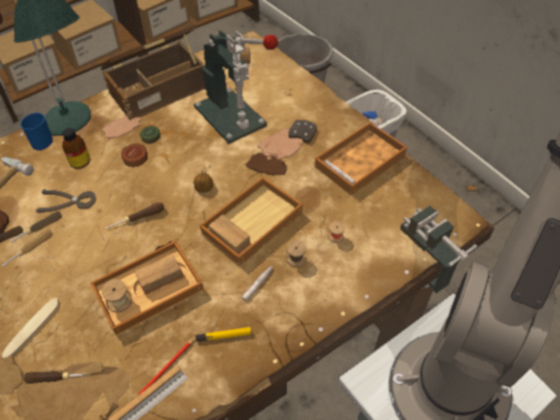

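The top view shows, left to right, the thread tray (145,217) holding the block at (157,217), the block tray (263,210) and the punch tray (402,212). The loose punch is at (227,271), the black spool at (270,270) and the red spool at (317,271). Next I'll enlarge the view.

Run:
```python
from h import *
im=cv2.imread('pics/top0.png')
a=im[175:310,95:295];cv2.imwrite('pics/a.png',cv2.resize(a,None,fx=4,fy=4,interpolation=cv2.INTER_CUBIC))
a=im[170:295,255:455];cv2.imwrite('pics/b.png',cv2.resize(a,None,fx=4,fy=4,interpolation=cv2.INTER_CUBIC))
```

```text
(no output)
```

View pics/a.png

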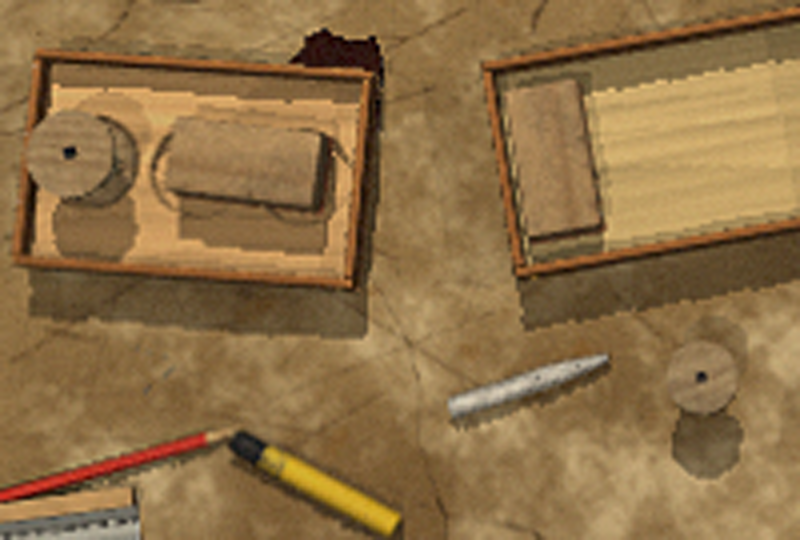

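View pics/b.png

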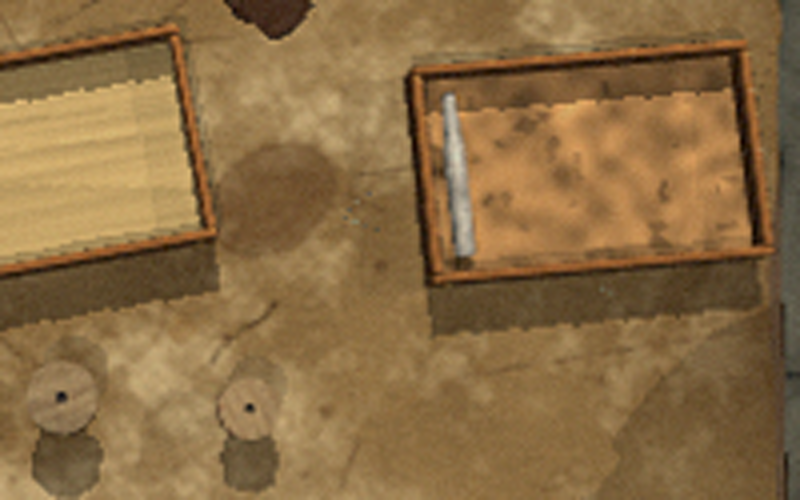

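```bash
cat > m.py <<'E'
from h import *
d=grab('top')
A=lambda l:[((u+.5)/4-.5+95,(v+.5)/4-.5+175) for u,v in l]
B=lambda l:[((u+.5)/4-.5+255,(v+.5)/4-.5+170) for u,v in l]
def rect(n,px,z):
    P=px2w(d,px,z)[:,:2]
    e=[round(float(np.linalg.norm(P[i]-P[(i+1)%4])),4) for i in range(4)]
    l=P[0]-P[1]+P[3]-P[2]
    print(n,P.mean(0).round(4),'sides',e,'yaw of long axis (deg from +y, ccw)',np.degrees(np.arctan2(l[1],l[0])-np.pi/2).round(2)); return P
rect('thread',A([(38,51),(378,70),(355,287),(14,264)]),.034)
rect('blockt',A([(485,65)])+B([(177,27),(214,235)])+A([(520,276)]),.034)
rect('puncht',B([(411,72),(745,43),(772,250),(436,285)]),.034)
rect('sblock',A([(175,118),(325,133),(312,209),(165,187)]),.050)
p=px2w(d,A([(450,408),(607,357)]),.006);print('punch',p.mean(0),np.linalg.norm(p[0]-p[1]),np.degrees(np.arctan2(*(p[0]-p[1])[[1,0]])-np.pi/2))
print('black',px2w(d,A([(702,377)]),.044),'red',px2w(d,B([(249,408)]),.036))
print('tan',px2w(d,A([(70,153)]),.062))
print('marker',px2w(d,A([(240,440),(392,525)]),.008))
E
python3 m.py
```

```text
thread [0.54   0.3696] sides [0.2079, 0.1312, 0.2059, 0.1297] yaw of long axis (deg from +y, ccw) -2.31
blockt [0.5624 0.0859] sides [0.2031, 0.1281, 0.2017, 0.1292] yaw of long axis (deg from +y, ccw) 11.43
puncht [ 0.5684 -0.252 ] sides [0.2053, 0.1269, 0.2041, 0.1293] yaw of long axis (deg from +y, ccw) 6.64
sblock [0.5418 0.3365] sides [0.0903, 0.0457, 0.0888, 0.0415] yaw of long axis (deg from +y, ccw) -5.88
punch [0.41702316 0.16788625 0.006     ] 0.09922305781933441 19.231547015083397
black [[0.42134303 0.06292522 0.044     ]] red [[ 0.41737031 -0.04702128  0.036     ]]
tan [[0.54318684 0.43704729 0.062     ]]
marker [[0.37852425 0.34037458 0.008     ]
 [0.33036323 0.24659208 0.008     ]]
```

Emit:
send_rows(motion=[{"dp":[0.029,0.052,0],"rot":[0,0,0.054],"grip":0.07},{"dp":[0.029,0.052,0],"rot":[0,0,0.054],"grip":0.07},{"dp":[0.029,0.052,0],"rot":[0,0,0.054],"grip":0.07},{"dp":[0.029,0.052,0],"rot":[0,0,0.054],"grip":0.07},{"dp":[0.029,0.052,0],"rot":[0,0,0.054],"grip":0.07},{"dp":[0.029,0.052,0],"rot":[0,0,0.054],"grip":0.07},{"dp":[0.029,0.052,0],"rot":[0,0,0.054],"grip":0.07},{"dp":[0.029,0.052,0],"rot":[0,0,0.054],"grip":0.07},{"dp":[0.029,0.052,0],"rot":[0,0,0.054],"grip":0.07},{"dp":[0.029,0.052,0],"rot":[0,0,0.054],"grip":0.07},{"dp":[0,0.044,0],"rot":[0,0,0.054],"grip":0.07},{"dp":[0,0.044,0],"rot":[0,0,0.054],"grip":0.07},{"dp":[0,0.044,0],"rot":[0,0,0.054],"grip":0.07},{"dp":[0,0.044,0],"rot":[0,0,0.054],"grip":0.07},{"dp":[0,0.044,0],"rot":[0,0,0.054],"grip":0.07},{"dp":[0,0.044,0],"rot":[0,0,0.054],"grip":0.07},{"dp":[0,0.044,0],"rot":[0,0,0.054],"grip":0.07},{"dp":[0,0.044,0],"rot":[0,0,0.054],"grip":0.07},{"dp":[0,0.044,0],"rot":[0,0,0.054],"grip":0.07},{"dp":[0,0.044,0],"rot":[0,0,0.054],"grip":0.07}], grip_force=40)

```text
clock: 2.65
tcp_pos: [0.5491, 0.3636, 0.2266]
orientation: [3.134, -0.115, -0.004]
contact_force: [-0.2, -0.7, 0.3]
grip_width: 0.0703
```

```bash
cat > s.py <<'E'
import sys
from h import *
from scipy.spatial.transform import Rotation as R
# usage: s.py x y z toolx_deg nrows -> per-row shift
o=get_obs();p=o['tcp_pos'];M=R.from_rotvec(o['orientation']).as_matrix()
yaw=np.degrees(np.arctan2(M[1,0],M[0,0]))
print('t',round(o['clock'],2),'p',p.round(4),'yaw',yaw.round(2),'z',M[:,2].round(4),'w',round(o['grip_width'],4),'F',o['contact_force'].round(1),'j',o['joints'].round(2))
if len(sys.argv)>4:
    g=np.array(list(map(float,sys.argv[1:4])));n=int(sys.argv[5])
    dy=(float(sys.argv[4])-yaw+90)%180-90
    tl=np.cross(M[:,2],[0,0,-1])
    print('tot',(g-p).round(4),'dyaw',round(np.radians(dy),3),'tilt',tl.round(4),'per row',((g-p)/n).round(4),(np.radians(dy)/n).round(4))
E
python3 s.py .5418 .3365 .12 -5.9 4
```

```text
t 2.65 p [0.5491 0.3636 0.2266] yaw -4.2 z [-0.0027 -0.0051 -1.    ] w 0.0703 F [-0.2 -0.7  0.3] j [-0.28  0.52 -0.57  1.57  0.3   1.15 -0.99]
tot [-0.0073 -0.0271 -0.1066] dyaw -0.03 tilt [ 0.0051 -0.0027  0.    ] per row [-0.0018 -0.0068 -0.0267] -0.0074
```

Emit:
send_rows(motion=[{"dp":[-0.004,-0.014,-0.03],"rot":[0.002,-0.001,-0.015],"grip":0.07},{"dp":[-0.004,-0.013,-0.03],"rot":[0.002,-0.001,-0.015],"grip":0.07},{"dp":[0,0,-0.03],"rot":[0,0,0],"grip":0.07},{"dp":[0,0,-0.03],"rot":[0,0,0],"grip":0.07},{"dp":[0,0,0],"rot":[0,0,0],"grip":0.07}])

```text
clock: 3.28
tcp_pos: [0.538, 0.3411, 0.1023]
orientation: [-3.137, 0.151, 0.005]
contact_force: [0.0, 0.9, 0.1]
grip_width: 0.0697
```

```bash
python3 s.py .5418 .3365 .025 -5.9 4
python3 - <<'E'
from h import *
d=grab('scene');a=d['img'][180:340,60:270,::-1];cv2.imwrite('pics/c.png',cv2.resize(a,None,fx=3.6,fy=3.6,interpolation=cv2.INTER_CUBIC))
E
```

```text
t 3.27 p [0.538  0.3411 0.1023] yaw -5.52 z [-0.0031  0.0015 -1.    ] w 0.0697 F [0.  0.9 0.1] j [-0.28  0.61 -0.53  1.73  0.37  0.91 -1.06]
tot [ 0.0038 -0.0046 -0.0773] dyaw -0.007 tilt [-0.0015 -0.0031 -0.    ] per row [ 0.0009 -0.0012 -0.0193] -0.0017
```

View pics/c.png

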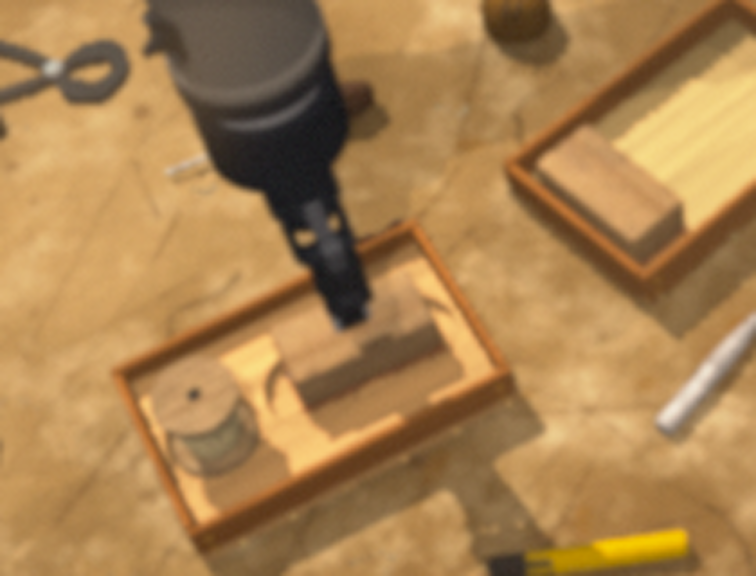

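The gripper (about (345,320) in the crop) hangs over the middle of the block (365,345), with the jaws across its width. I'll go down and grip.

Emit:
send_rows(motion=[{"dp":[0.004,-0.004,-0.019],"rot":[-0.001,-0.003,-0.006],"grip":0.07},{"dp":[0,0,-0.019],"rot":[0,0,0],"grip":0.07},{"dp":[0,0,-0.019],"rot":[0,0,0],"grip":0.07},{"dp":[0,0,-0.018],"rot":[0,0,0],"grip":0.07},{"dp":[0,0,0],"rot":[0,0,0],"grip":0.04},{"dp":[0,0,0],"rot":[0,0,0],"grip":0.04},{"dp":[0,0,0],"rot":[0,0,0],"grip":0.04},{"dp":[0,0,0],"rot":[0,0,0],"grip":0.04},{"dp":[0,0,0],"rot":[0,0,0],"grip":0.04}])

```text
clock: 4.45
tcp_pos: [0.5453, 0.3395, 0.0278]
orientation: [-3.131, 0.162, -0.011]
contact_force: [0.3, 0.1, -0.7]
grip_width: 0.0454
```

```bash
python3 s.py .5674 .0614 .125 -78.6 10
```

```text
t 4.45 p [0.5453 0.3395 0.0278] yaw -5.91 z [ 0.0076  0.0057 -1.    ] w 0.0454 F [ 0.3  0.1 -0.7] j [-0.31  0.71 -0.48  1.76  0.44  0.78 -1.11]
tot [ 0.0221 -0.2781  0.0972] dyaw -1.269 tilt [-0.0057  0.0076  0.    ] per row [ 0.0022 -0.0278  0.0097] -0.1269
```

Emit:
send_rows(motion=[{"dp":[0,0,0.03],"rot":[0,0,0],"grip":0.04},{"dp":[0,0,0.035],"rot":[0,0,0],"grip":0.04},{"dp":[0,0,0.035],"rot":[0,0,0],"grip":0.04},{"dp":[0.002,-0.028,0],"rot":[0,0,-0.127],"grip":0.04},{"dp":[0.002,-0.028,0],"rot":[0,0,-0.127],"grip":0.04},{"dp":[0.002,-0.028,0],"rot":[0,0,-0.127],"grip":0.04},{"dp":[0.002,-0.028,0],"rot":[0,0,-0.127],"grip":0.04},{"dp":[0.002,-0.028,0],"rot":[0,0,-0.127],"grip":0.04},{"dp":[0.002,-0.028,0],"rot":[0,0,-0.127],"grip":0.04},{"dp":[0.002,-0.028,0],"rot":[0,0,-0.127],"grip":0.04},{"dp":[0.002,-0.028,0],"rot":[0,0,-0.127],"grip":0.04},{"dp":[0.002,-0.028,0],"rot":[0,0,-0.127],"grip":0.04},{"dp":[0.002,-0.028,0],"rot":[0,0,-0.127],"grip":0.04},{"dp":[0,0,0],"rot":[0,0,0],"grip":0.04}])

```text
clock: 6.2
tcp_pos: [0.5637, 0.0512, 0.1331]
orientation: [-2.386, 2.037, -0.022]
contact_force: [0.3, -0.0, -1.5]
grip_width: 0.0455
```

```bash
python3 s.py .5674 .0614 .0220 -78.6 5;python3 - <<'E'
from h import *
d=grab('scene','d0.png');a=d['img'][130:290,150:360,::-1];cv2.imwrite('pics/d.png',cv2.resize(a,None,fx=3.6,fy=3.6,interpolation=cv2.INTER_CUBIC))
E
```

```text
t 6.2 p [0.5637 0.0512 0.1331] yaw -80.96 z [ 0.0131 -0.0059 -0.9999] w 0.0455 F [ 0.3 -0.  -1.5] j [-0.04  0.42 -0.21  1.91  0.13  0.82 -1.73]
tot [ 0.0037  0.0102 -0.1111] dyaw 0.041 tilt [0.0059 0.0131 0.    ] per row [ 0.0007  0.002  -0.0222] 0.0082
```

View pics/d.png

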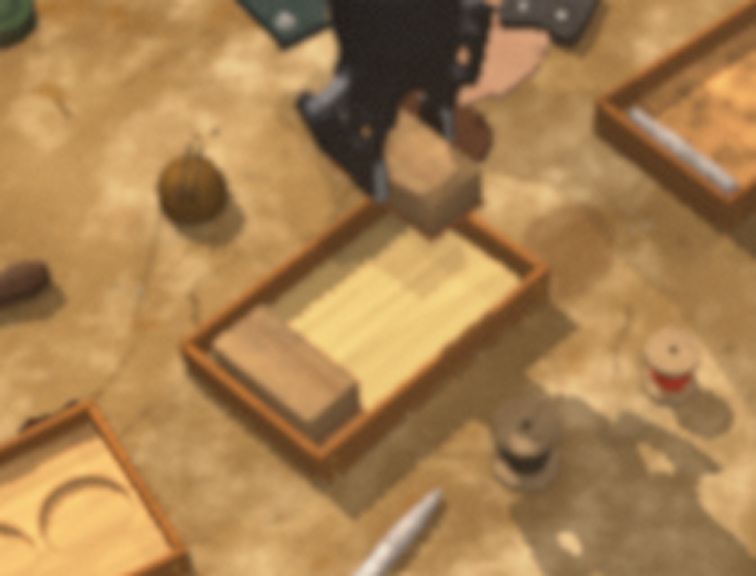

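The block is held level at (435,170), parallel to the fixed one, over the free floor. I'll set it down.

Emit:
send_rows(motion=[{"dp":[0.002,0.005,-0.022],"rot":[0.003,0.006,0.02],"grip":0.04},{"dp":[0.002,0.005,-0.022],"rot":[0.003,0.006,0.02],"grip":0.04},{"dp":[0,0,-0.022],"rot":[0,0,0],"grip":0.04},{"dp":[0,0,-0.022],"rot":[0,0,0],"grip":0.04},{"dp":[0,0,-0.01],"rot":[0,0,0],"grip":0.04},{"dp":[0,0,0],"rot":[0,0,0],"grip":0.04}])

```text
clock: 7.0
tcp_pos: [0.565, 0.0719, 0.0249]
orientation: [-2.451, 1.963, 0.014]
contact_force: [-0.3, -1.0, -1.1]
grip_width: 0.045
```

```bash
python3 s.py .5674 .0614 .0210 -78.6 1
```

```text
t 7.0 p [0.565  0.0719 0.0249] yaw -77.39 z [-0.0059  0.0065 -1.    ] w 0.045 F [-0.3 -1.  -1.1] j [-0.07  0.59 -0.2   1.94  0.18  0.63 -1.74]
tot [ 0.0024 -0.0105 -0.0039] dyaw -0.021 tilt [-0.0065 -0.0059 -0.    ] per row [ 0.0024 -0.0105 -0.0039] -0.0212
```

Emit:
send_rows(motion=[{"dp":[0.002,-0.006,0],"rot":[-0.004,-0.004,-0.015],"grip":0.04},{"dp":[0,0,-0.003],"rot":[0,0,0],"grip":0.04},{"dp":[0,0,-0.001],"rot":[0,0,0],"grip":0.04}])

```text
clock: 7.38
tcp_pos: [0.5685, 0.0659, 0.0221]
orientation: [-2.434, 1.981, 0.001]
contact_force: [-0.2, 0.3, -0.4]
grip_width: 0.0452
```

```bash
python3 s.py .5674 .0614 .0198 -78.6 1
```

```text
t 7.38 p [0.5685 0.0659 0.0221] yaw -78.28 z [ 0.0012  0.0029 -1.    ] w 0.0452 F [-0.2  0.3 -0.4] j [-0.07  0.59 -0.19  1.94  0.18  0.62 -1.75]
tot [-0.0011 -0.0045 -0.0023] dyaw -0.006 tilt [-0.0029  0.0012  0.    ] per row [-0.0011 -0.0045 -0.0023] -0.0055
```

Emit:
send_rows(motion=[{"dp":[0,0,-0.001],"rot":[0,0,0],"grip":0.066},{"dp":[0,0,0],"rot":[0,0,0],"grip":0.066},{"dp":[0,0,0],"rot":[0,0,0],"grip":0.066},{"dp":[0,0,0.03],"rot":[0,0,0],"grip":0.066},{"dp":[0,0,0.035],"rot":[0,0,0],"grip":0.066},{"dp":[0,0,0.035],"rot":[0,0,0],"grip":0.066},{"dp":[-0.015,0,0],"rot":[0,0,0.133],"grip":0.066},{"dp":[-0.015,0,0],"rot":[0,0,0.133],"grip":0.066},{"dp":[-0.015,0,0],"rot":[0,0,0.133],"grip":0.066},{"dp":[-0.015,0,0],"rot":[0,0,0.133],"grip":0.066},{"dp":[-0.015,0,0],"rot":[0,0,0.133],"grip":0.066},{"dp":[-0.015,0,0],"rot":[0,0,0.133],"grip":0.066},{"dp":[-0.015,0,0],"rot":[0,0,0.133],"grip":0.066},{"dp":[-0.015,0,0],"rot":[0,0,0.133],"grip":0.066},{"dp":[-0.015,0,0],"rot":[0,0,0.133],"grip":0.066},{"dp":[-0.012,0,0],"rot":[0,0,0.13],"grip":0.066},{"dp":[0,0,0],"rot":[0,0,0],"grip":0.066}])

```text
clock: 9.5
tcp_pos: [0.418, 0.0659, 0.1272]
orientation: [-3.136, -0.006, -0.002]
contact_force: [-0.5, 0.1, -0.4]
grip_width: 0.0659
```

```bash
python3 s.py .4213 .0629 .016 -2.3 4;python3 - <<'E'
from h import *
d=grab('scene','e0.png');a=d['img'][130:290,190:400,::-1];cv2.imwrite('pics/e.png',cv2.resize(a,None,fx=3.6,fy=3.6,interpolation=cv2.INTER_CUBIC))
E
```

```text
t 9.5 p [0.418  0.0659 0.1272] yaw 0.22 z [ 0.0016  0.0054 -1.    ] w 0.0659 F [-0.5  0.1 -0.4] j [ 0.22  0.26 -0.59  2.2   0.21  0.73 -0.5 ]
tot [ 0.0033 -0.003  -0.1112] dyaw -0.044 tilt [-0.0054  0.0016  0.    ] per row [ 0.0008 -0.0008 -0.0278] -0.011
```

View pics/e.png

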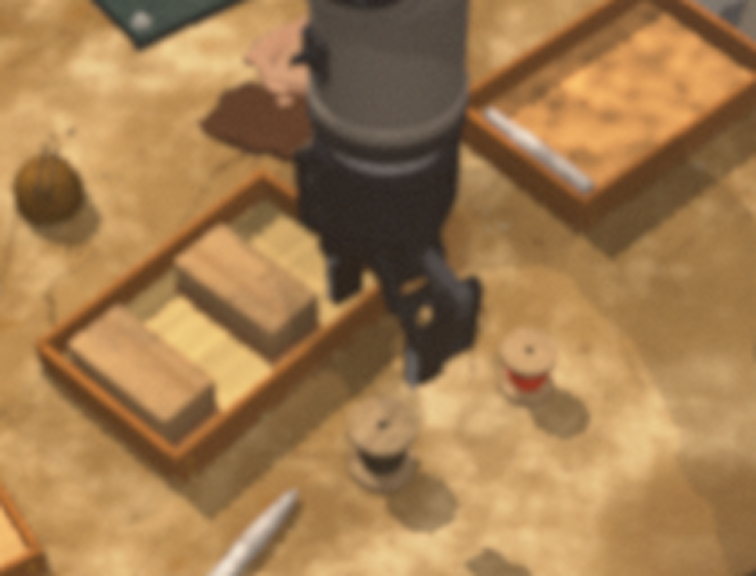

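The loose block lies flat and parallel at (247,285) in the block tray. The open jaws are over the black spool, whose top is at (383,425).

Emit:
send_rows(motion=[{"dp":[0.002,-0.002,-0.03],"rot":[-0.004,0.001,-0.02],"grip":0.066},{"dp":[0.001,-0.001,-0.03],"rot":[0,0,-0.02],"grip":0.066},{"dp":[0,0,-0.02],"rot":[0,0,0],"grip":0.066},{"dp":[0,0,0],"rot":[0,0,0],"grip":0.066}])

```text
clock: 10.05
tcp_pos: [0.4263, 0.0633, 0.0463]
orientation: [-3.138, 0.081, -0.011]
contact_force: [-0.8, -0.0, -0.0]
grip_width: 0.0661
```

```bash
python3 s.py .4213 .0629 .017 -2.3 2
```

```text
t 10.05 p [0.4263 0.0633 0.0463] yaw -2.95 z [ 0.0071  0.0022 -1.    ] w 0.0661 F [-0.8 -0.  -0. ] j [ 0.12  0.42 -0.48  2.24  0.37  0.54 -0.7 ]
tot [-0.005  -0.0004 -0.0293] dyaw 0.011 tilt [-0.0022  0.0071  0.    ] per row [-0.0025 -0.0002 -0.0147] 0.0057
```

Emit:
send_rows(motion=[{"dp":[-0.004,0,-0.01],"rot":[-0.002,0.006,0.008],"grip":0.066},{"dp":[-0.001,0,-0.01],"rot":[0,0,0],"grip":0.066},{"dp":[0,0,-0.008],"rot":[0,0,0],"grip":0.066},{"dp":[0,0,0],"rot":[0,0,0],"grip":0.035},{"dp":[0,0,0],"rot":[0,0,0],"grip":0.035},{"dp":[0,0,0],"rot":[0,0,0],"grip":0.035},{"dp":[0,0,0],"rot":[0,0,0],"grip":0.035},{"dp":[0,0,0],"rot":[0,0,0],"grip":0.035}])

```text
clock: 11.05
tcp_pos: [0.4235, 0.0637, 0.019]
orientation: [-3.14, 0.072, -0.008]
contact_force: [0.7, -0.3, -1.2]
grip_width: 0.0408
```

```bash
python3 s.py .5374 .3055 .12 -2.3 5
```

```text
t 11.05 p [0.4235 0.0637 0.019 ] yaw -2.62 z [ 5.4e-03  3.0e-04 -1.0e+00] w 0.0408 F [ 0.7 -0.3 -1.2] j [ 0.08  0.47 -0.44  2.26  0.43  0.48 -0.75]
tot [0.1139 0.2418 0.101 ] dyaw 0.006 tilt [-0.0003  0.0054  0.    ] per row [0.0228 0.0484 0.0202] 0.0011
```

Emit:
send_rows(motion=[{"dp":[0,0,0.03],"rot":[0,0.005,0],"grip":0.035},{"dp":[0,0,0.035],"rot":[0,0,0],"grip":0.035},{"dp":[0,0,0.035],"rot":[0,0,0],"grip":0.035},{"dp":[0.019,0.04,0],"rot":[0,0,0],"grip":0.035},{"dp":[0.019,0.04,0],"rot":[0,0,0],"grip":0.035},{"dp":[0.019,0.04,0],"rot":[0,0,0],"grip":0.035},{"dp":[0.019,0.04,0],"rot":[0,0,0],"grip":0.035},{"dp":[0.019,0.04,0],"rot":[0,0,0],"grip":0.035},{"dp":[0.019,0.04,0],"rot":[0,0,0],"grip":0.035},{"dp":[0,0,0],"rot":[0,0,0],"grip":0.035},{"dp":[0,0,0],"rot":[0,0,0],"grip":0.035}])

```text
clock: 12.42
tcp_pos: [0.5388, 0.3077, 0.1212]
orientation: [3.138, -0.083, -0.003]
contact_force: [0.1, -1.0, -1.0]
grip_width: 0.0405
```

```bash
python3 s.py .5374 .3055 .055 -2.3 3
python3 - <<'E'
from h import *
d=grab('top','f0.png');a=d['img'][165:300,90:290,::-1];cv2.imwrite('pics/f.png',cv2.resize(a,None,fx=4,fy=4,interpolation=cv2.INTER_CUBIC))
E
```

```text
t 12.43 p [0.5388 0.3077 0.1212] yaw -3.01 z [-0.0021 -0.0022 -1.    ] w 0.0405 F [ 0.1 -1.  -1. ] j [-0.22  0.57 -0.55  1.75  0.36  0.92 -0.97]
tot [-0.0014 -0.0022 -0.0662] dyaw 0.012 tilt [ 0.0022 -0.0021  0.    ] per row [-0.0005 -0.0007 -0.0221] 0.0042
```

View pics/f.png

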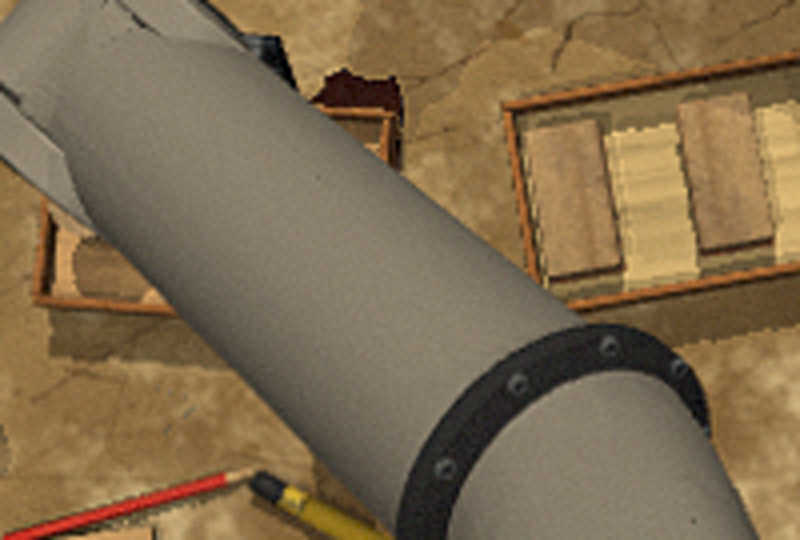

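The arm hides the thread tray from above. The sanding block, top at (725,170), sits parallel to its mate. I'll lower the spool by the numbers.

Emit:
send_rows(motion=[{"dp":[-0.001,-0.001,-0.022],"rot":[0.002,-0.002,0.01],"grip":0.035},{"dp":[0,0,-0.022],"rot":[0,0,0],"grip":0.035},{"dp":[0,0,-0.022],"rot":[0,0,0],"grip":0.035},{"dp":[0,0,0],"rot":[0,0,0],"grip":0.035}])

```text
clock: 12.98
tcp_pos: [0.5376, 0.3005, 0.0546]
orientation: [3.138, -0.075, 0.002]
contact_force: [0.2, 0.2, 0.4]
grip_width: 0.0409
```

```bash
python3 s.py .5374 .3063 .03 -2.3 3
python3 - <<'E'
from h import *
d=grab('scene','g0.png');a=d['img'][220:350,70:230,::-1];cv2.imwrite('pics/g.png',cv2.resize(a,None,fx=4.5,fy=4.5,interpolation=cv2.INTER_CUBIC))
E
```

```text
t 12.97 p [0.5376 0.3005 0.0546] yaw -2.73 z [ 9.e-04 -3.e-03 -1.e+00] w 0.0409 F [0.2 0.2 0.4] j [-0.24  0.65 -0.51  1.8   0.42  0.8  -1.01]
tot [-0.0002  0.0058 -0.0246] dyaw 0.007 tilt [0.003  0.0009 0.    ] per row [-0.0001  0.0019 -0.0082] 0.0025
```

View pics/g.png

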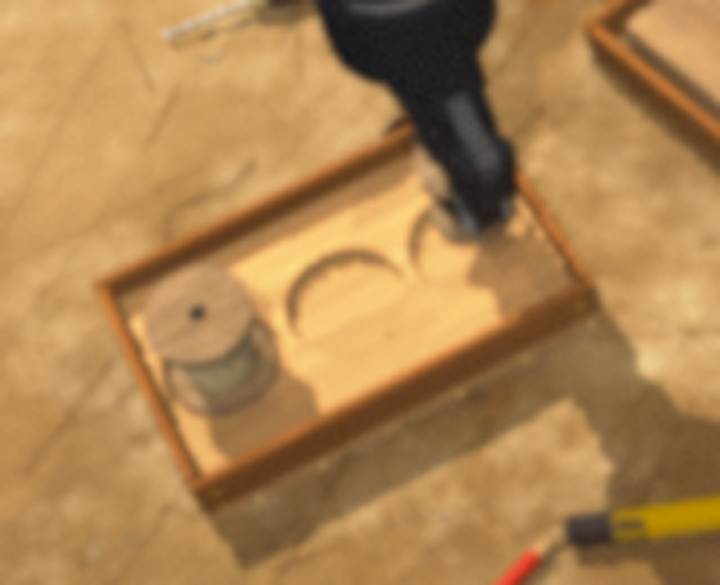

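The spool is over the far seat (about (465,245)) and roughly 6 mm too far right by the readings. I'll correct that and lower.

Emit:
send_rows(motion=[{"dp":[0,0.005,0],"rot":[0.003,0,0.006],"grip":0.035},{"dp":[0,0.001,-0.008],"rot":[0,0,0],"grip":0.035},{"dp":[0,0,-0.008],"rot":[0,0,0],"grip":0.035},{"dp":[0,0,0],"rot":[0,0,0],"grip":0.035}])

```text
clock: 13.52
tcp_pos: [0.5398, 0.3079, 0.0415]
orientation: [-3.138, 0.066, -0.01]
contact_force: [-0.2, 0.4, -0.3]
grip_width: 0.0409
```

```bash
python3 s.py .5374 .3063 .03 -2.3 2
```

```text
t 13.53 p [0.5398 0.3079 0.0415] yaw -2.41 z [ 0.0063  0.0032 -1.    ] w 0.0409 F [-0.2  0.4 -0.3] j [-0.25  0.67 -0.5   1.8   0.44  0.78 -1.02]
tot [-0.0024 -0.0016 -0.0115] dyaw 0.002 tilt [-0.0032  0.0063  0.    ] per row [-0.0012 -0.0008 -0.0058] 0.001
```

Emit:
send_rows(motion=[{"dp":[-0.002,-0.001,-0.005],"rot":[-0.003,0.006,0],"grip":0.035},{"dp":[0,0,-0.005],"rot":[0,0,0],"grip":0.035},{"dp":[0,0,-0.002],"rot":[0,0,0],"grip":0.035},{"dp":[0,0,0],"rot":[0,0,0],"grip":0.035}])

```text
clock: 14.02
tcp_pos: [0.5377, 0.3069, 0.0287]
orientation: [3.141, -0.066, -0.0]
contact_force: [-0.4, -0.4, 1.5]
grip_width: 0.0405
```

```bash
python3 s.py .5374 .3063 .029 -2.3 2
```

```text
t 14.03 p [0.5377 0.3069 0.0287] yaw -2.41 z [-2.e-04 -0.e+00 -1.e+00] w 0.0405 F [-0.4 -0.4  1.5] j [-0.26  0.69 -0.49  1.81  0.45  0.76 -1.03]
tot [-0.0003 -0.0006  0.0003] dyaw 0.002 tilt [ 0.     -0.0002  0.    ] per row [-0.0002 -0.0003  0.0002] 0.001
```

Emit:
send_rows(motion=[{"dp":[0,0,0],"rot":[0,0,0],"grip":0.062},{"dp":[0,0,0],"rot":[0,0,0],"grip":0.062},{"dp":[0,0,0],"rot":[0,0,0],"grip":0.062},{"dp":[0,0,0.02],"rot":[0,0,0],"grip":0.062},{"dp":[0,0,0.04],"rot":[0,0,0],"grip":0.062},{"dp":[0,0,0.04],"rot":[0,0,0],"grip":0.062},{"dp":[-0.015,-0.044,0],"rot":[0,0,0],"grip":0.062},{"dp":[-0.015,-0.044,0],"rot":[0,0,0],"grip":0.062},{"dp":[-0.015,-0.044,0],"rot":[0,0,0],"grip":0.062},{"dp":[-0.015,-0.044,0],"rot":[0,0,0],"grip":0.062},{"dp":[-0.015,-0.044,0],"rot":[0,0,0],"grip":0.062},{"dp":[-0.015,-0.044,0],"rot":[0,0,0],"grip":0.062},{"dp":[-0.015,-0.044,0],"rot":[0,0,0],"grip":0.062},{"dp":[-0.015,-0.044,0],"rot":[0,0,0],"grip":0.062},{"dp":[0,0,0],"rot":[0,0,0],"grip":0.062}])

```text
clock: 15.9
tcp_pos: [0.4167, -0.0512, 0.1486]
orientation: [-3.138, 0.062, -0.031]
contact_force: [0.4, 0.5, 0.5]
grip_width: 0.0619
```

```bash
python3 s.py .4174 -.0470 .014 -2.3 4
python3 - <<'E'
from h import *
d=grab('top','i0.png');a=d['img'][165:300,90:290,::-1];cv2.imwrite('pics/i.png',cv2.resize(a,None,fx=4,fy=4,interpolation=cv2.INTER_CUBIC))
E
```

```text
t 15.9 p [ 0.4167 -0.0512  0.1486] yaw -2.26 z [ 0.0196  0.0029 -0.9998] w 0.0619 F [0.4 0.5 0.5] j [ 0.49  0.21 -0.56  2.2   0.16  0.75 -0.22]
tot [ 0.0007  0.0042 -0.1346] dyaw -0.001 tilt [-0.0029  0.0196  0.    ] per row [ 0.0002  0.001  -0.0336] -0.0002
```

View pics/i.png

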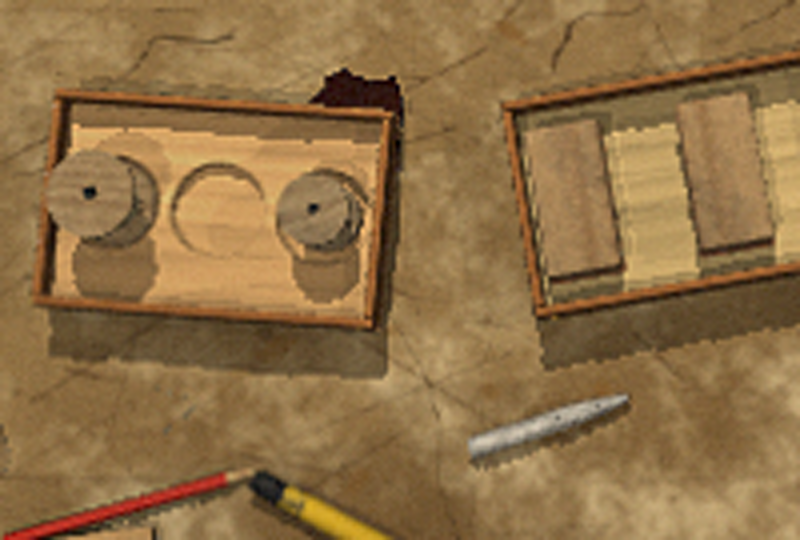

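The black spool stands in the outer seat, its top centred at (313,208). The middle seat is empty and centred near (220,211). Next is the red spool.

Emit:
send_rows(motion=[{"dp":[0,0.002,-0.03],"rot":[-0.003,0.018,0],"grip":0.062},{"dp":[0,0.002,-0.03],"rot":[0,0,0],"grip":0.062},{"dp":[0,0,-0.03],"rot":[0,0,0],"grip":0.062},{"dp":[0,0,-0.01],"rot":[0,0,0],"grip":0.062},{"dp":[0,0,0],"rot":[0,0,0],"grip":0.062}])

```text
clock: 16.58
tcp_pos: [0.4244, -0.0386, 0.0512]
orientation: [-3.139, 0.045, -0.022]
contact_force: [-0.1, 0.8, -0.1]
grip_width: 0.0619
```

```bash
python3 s.py .4174 -.0470 .015 -2.3 3
python3 - <<'E'
from h import *
d=grab('top')
c=lambda u,v:[((u+.5)/4-.5+90,(v+.5)/4-.5+165)]
print(px2w(d,c(313,208),.054),px2w(d,c(220,211),.018))
E
```

```text
t 16.57 p [ 0.4244 -0.0386  0.0512] yaw -1.65 z [ 0.0143  0.0023 -0.9999] w 0.0619 F [-0.1  0.8 -0.1] j [ 0.36  0.4  -0.48  2.26  0.36  0.54 -0.42]
tot [-0.007  -0.0084 -0.0362] dyaw -0.011 tilt [-0.0023  0.0143  0.    ] per row [-0.0023 -0.0028 -0.0121] -0.0038
[[0.53812255 0.30635344 0.054     ]] [[0.5397588 0.3709023 0.018    ]]
```

Emit:
send_rows(motion=[{"dp":[-0.005,-0.006,0],"rot":[-0.002,0.013,-0.008],"grip":0.062},{"dp":[-0.002,-0.002,-0.012],"rot":[0,0,0],"grip":0.062},{"dp":[0,0,0],"rot":[0,0,0],"grip":0.062}])

```text
clock: 17.0
tcp_pos: [0.4188, -0.0476, 0.0409]
orientation: [3.14, -0.06, 0.008]
contact_force: [0.4, -0.1, 1.0]
grip_width: 0.0622
```

```bash
python3 s.py .4174 -.0470 .015 -2.3 2
```

```text
t 17.0 p [ 0.4188 -0.0476  0.0409] yaw -2.19 z [ 5.3e-03 -9.0e-04 -1.0e+00] w 0.0622 F [ 0.4 -0.1  1. ] j [ 0.36  0.42 -0.46  2.27  0.37  0.52 -0.43]
tot [-0.0014  0.0006 -0.0259] dyaw -0.002 tilt [0.0009 0.0053 0.    ] per row [-0.0007  0.0003 -0.013 ] -0.001
```

Emit:
send_rows(motion=[{"dp":[-0.001,0,-0.013],"rot":[0,0.005,0],"grip":0.062},{"dp":[0,0,-0.012],"rot":[0,0,0],"grip":0.062},{"dp":[0,0,0],"rot":[0,0,0],"grip":0.03},{"dp":[0,0,0],"rot":[0,0,0],"grip":0.03},{"dp":[0,0,0],"rot":[0,0,0],"grip":0.03},{"dp":[0,0,0],"rot":[0,0,0],"grip":0.03},{"dp":[0,0,0],"rot":[0,0,0],"grip":0.03}])

```text
clock: 17.88
tcp_pos: [0.418, -0.0474, 0.0145]
orientation: [3.14, -0.059, -0.0]
contact_force: [-0.8, -0.1, -0.8]
grip_width: 0.0344
```

```bash
python3 s.py .540 .371 .12 -2.3 8
```

```text
t 17.88 p [ 0.418  -0.0474  0.0145] yaw -2.17 z [-1.0e-04 -1.2e-03 -1.0e+00] w 0.0344 F [-0.8 -0.1 -0.8] j [ 0.32  0.47 -0.42  2.28  0.43  0.47 -0.48]
tot [0.122  0.4184 0.1055] dyaw -0.002 tilt [ 0.0012 -0.0001  0.    ] per row [0.0152 0.0523 0.0132] -0.0003
```

Emit:
send_rows(motion=[{"dp":[0,0,0.03],"rot":[0,0,0],"grip":0.03},{"dp":[0,0,0.04],"rot":[0,0,0],"grip":0.03},{"dp":[0,0,0.035],"rot":[0,0,0],"grip":0.03},{"dp":[0.013,0.046,0],"rot":[0,0,0],"grip":0.03},{"dp":[0.013,0.046,0],"rot":[0,0,0],"grip":0.03},{"dp":[0.013,0.046,0],"rot":[0,0,0],"grip":0.03},{"dp":[0.013,0.046,0],"rot":[0,0,0],"grip":0.03},{"dp":[0.013,0.046,0],"rot":[0,0,0],"grip":0.03},{"dp":[0.013,0.046,0],"rot":[0,0,0],"grip":0.03},{"dp":[0.013,0.046,0],"rot":[0,0,0],"grip":0.03},{"dp":[0.013,0.046,0],"rot":[0,0,0],"grip":0.03},{"dp":[0.013,0.046,0],"rot":[0,0,0],"grip":0.03},{"dp":[0,0,0],"rot":[0,0,0],"grip":0.03},{"dp":[0,0,0],"rot":[0,0,0],"grip":0.03}])

```text
clock: 19.62
tcp_pos: [0.5351, 0.3763, 0.1214]
orientation: [3.137, -0.074, -0.003]
contact_force: [-0.5, 0.5, -0.8]
grip_width: 0.0344
```

```bash
python3 s.py .540 .3707 .045 -2.3 3
```

```text
t 19.62 p [0.5351 0.3763 0.1214] yaw -2.71 z [-0.002  -0.0032 -1.    ] w 0.0344 F [-0.5  0.5 -0.8] j [-0.31  0.62 -0.57  1.67  0.39  0.97 -1.07]
tot [ 0.0049 -0.0056 -0.0764] dyaw 0.007 tilt [ 0.0032 -0.002   0.    ] per row [ 0.0016 -0.0019 -0.0255] 0.0024
```

Emit:
send_rows(motion=[{"dp":[0.004,-0.005,0],"rot":[0.003,-0.002,0.006],"grip":0.03},{"dp":[0,0,-0.025],"rot":[0,0,0],"grip":0.03},{"dp":[0,0,-0.025],"rot":[0,0,0],"grip":0.03},{"dp":[0,0,-0.02],"rot":[0,0,0],"grip":0.03},{"dp":[0,0,0],"rot":[0,0,0],"grip":0.03}])

```text
clock: 20.25
tcp_pos: [0.5421, 0.3625, 0.05]
orientation: [3.137, -0.075, 0.004]
contact_force: [0.6, 0.3, -0.0]
grip_width: 0.0351
```

```bash
python3 s.py .540 .3707 .025 -2.3 3
```

```text
t 20.25 p [0.5421 0.3625 0.05  ] yaw -2.75 z [ 0.0024 -0.0041 -1.    ] w 0.0351 F [ 0.6  0.3 -0. ] j [-0.32  0.7  -0.53  1.71  0.45  0.85 -1.09]
tot [-0.0021  0.0082 -0.025 ] dyaw 0.008 tilt [0.0041 0.0024 0.    ] per row [-0.0007  0.0027 -0.0083] 0.0026
```

Emit:
send_rows(motion=[{"dp":[-0.002,0.007,0],"rot":[0.004,0.002,0.008],"grip":0.03},{"dp":[0,0.001,-0.008],"rot":[0,0,0],"grip":0.03},{"dp":[0,0,0],"rot":[0,0,0],"grip":0.03}])

```text
clock: 20.62
tcp_pos: [0.5411, 0.3717, 0.0437]
orientation: [-3.139, 0.062, -0.004]
contact_force: [-0.2, -0.2, -0.8]
grip_width: 0.0347
```

```bash
python3 s.py .540 .3707 .025 -2.3 3
```

```text
t 20.62 p [0.5411 0.3717 0.0437] yaw -2.28 z [ 0.0028  0.0022 -1.    ] w 0.0347 F [-0.2 -0.2 -0.8] j [-0.33  0.72 -0.53  1.71  0.46  0.84 -1.1 ]
tot [-0.0011 -0.001  -0.0187] dyaw -0.0 tilt [-0.0022  0.0028  0.    ] per row [-0.0004 -0.0003 -0.0062] -0.0001
```

Emit:
send_rows(motion=[{"dp":[-0.001,-0.001,-0.006],"rot":[-0.002,0.003,0],"grip":0.03},{"dp":[0,0,-0.006],"rot":[0,0,0],"grip":0.03},{"dp":[0,0,-0.005],"rot":[0,0,0],"grip":0.03},{"dp":[0,0,-0.002],"rot":[0,0,0],"grip":0.03},{"dp":[0,0,0],"rot":[0,0,0],"grip":0.03}])

```text
clock: 21.25
tcp_pos: [0.5402, 0.371, 0.0243]
orientation: [-3.141, 0.062, -0.0]
contact_force: [-0.6, -1.0, 2.4]
grip_width: 0.0348
```

```bash
python3 s.py .540 .3707 .0245 -2.3 3
```

```text
t 21.25 p [0.5402 0.371  0.0243] yaw -2.27 z [ 3.e-04  2.e-04 -1.e+00] w 0.0348 F [-0.6 -1.   2.4] j [-0.34  0.74 -0.51  1.71  0.48  0.81 -1.11]
tot [-0.0002 -0.0003  0.0002] dyaw -0.001 tilt [-0.0002  0.0003  0.    ] per row [-0.0001 -0.0001  0.0001] -0.0002
```

Emit:
send_rows(motion=[{"dp":[0,0,0],"rot":[0,0,0],"grip":0.06},{"dp":[0,0,0],"rot":[0,0,0],"grip":0.06},{"dp":[0,0,0],"rot":[0,0,0],"grip":0.06},{"dp":[0,0,0.02],"rot":[0,0,0],"grip":0.06},{"dp":[0,0,0.035],"rot":[0,0,0],"grip":0.06},{"dp":[0,0,0.035],"rot":[0,0,0],"grip":0.06},{"dp":[-0.02,-0.033,0],"rot":[0,0,0.062],"grip":0.045},{"dp":[-0.02,-0.033,0],"rot":[0,0,0.062],"grip":0.045},{"dp":[-0.02,-0.033,0],"rot":[0,0,0.062],"grip":0.045},{"dp":[-0.02,-0.033,0],"rot":[0,0,0.062],"grip":0.045},{"dp":[-0.02,-0.033,0],"rot":[0,0,0.062],"grip":0.045},{"dp":[-0.02,-0.033,0],"rot":[0,0,0.062],"grip":0.045},{"dp":[0,0,0],"rot":[0,0,0],"grip":0.045},{"dp":[0,0,0],"rot":[0,0,0],"grip":0.045}])

```text
clock: 23.0
tcp_pos: [0.4201, 0.1716, 0.1312]
orientation: [-3.09, -0.539, -0.025]
contact_force: [-0.2, 0.3, -0.1]
grip_width: 0.0451
```

```bash
python3 s.py .417 .168 .025 19.2 3
```

```text
t 23.0 p [0.4201 0.1716 0.1312] yaw 19.79 z [ 0.0149  0.0073 -0.9999] w 0.0451 F [-0.2  0.3 -0.1] j [ 0.12  0.33 -0.75  2.13  0.33  0.77 -0.49]
tot [-0.0031 -0.0036 -0.1062] dyaw -0.01 tilt [-0.0073  0.0149  0.    ] per row [-0.001  -0.0012 -0.0354] -0.0034
```

Emit:
send_rows(motion=[{"dp":[-0.002,-0.002,-0.03],"rot":[-0.007,0.014,-0.01],"grip":0.045},{"dp":[-0.002,-0.002,-0.03],"rot":[0,0,0],"grip":0.045},{"dp":[0,0,-0.025],"rot":[0,0,0],"grip":0.045},{"dp":[0,0,0],"rot":[0,0,0],"grip":0.045}])

```text
clock: 23.5
tcp_pos: [0.4207, 0.1736, 0.0469]
orientation: [-3.094, -0.526, -0.014]
contact_force: [0.2, 0.3, 0.3]
grip_width: 0.045
```

```bash
python3 s.py .417 .168 .004 19.2 3
python3 - <<'E'
from h import *
d=grab('scene','k0.png');a=d['img'][220:350,80:310,::-1];cv2.imwrite('pics/k.png',cv2.resize(a,None,fx=3.4,fy=3.4,interpolation=cv2.INTER_CUBIC))
E
```

```text
t 23.5 p [0.4207 0.1736 0.0469] yaw 19.3 z [ 0.008   0.0049 -1.    ] w 0.045 F [0.2 0.3 0.3] j [ 0.01  0.48 -0.64  2.18  0.5   0.61 -0.66]
tot [-0.0037 -0.0056 -0.0429] dyaw -0.002 tilt [-0.0049  0.008   0.    ] per row [-0.0012 -0.0019 -0.0143] -0.0006
```

View pics/k.png

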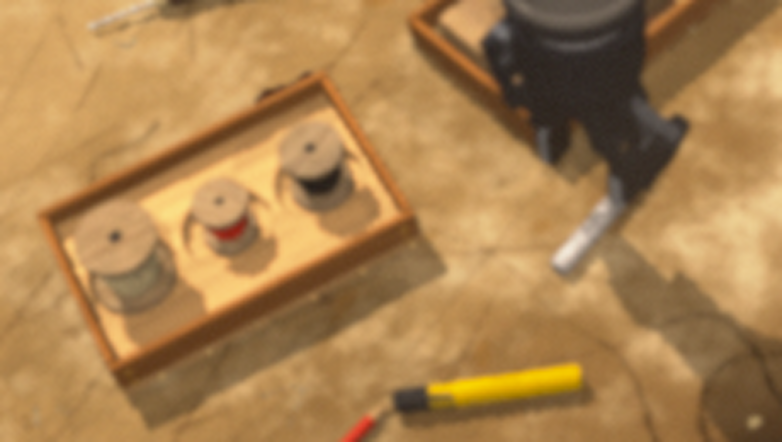

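Red (222,200) and black (312,150) stand upright in their seats. The punch shows at (585,235), under the gripper and between the fingers. I'll lower and grip.

Emit:
send_rows(motion=[{"dp":[-0.003,-0.005,-0.014],"rot":[-0.004,0.008,-0.002],"grip":0.045},{"dp":[-0.001,-0.001,-0.014],"rot":[0,0,0],"grip":0.045},{"dp":[0,0,0],"rot":[0,0,0],"grip":0.045}])

```text
clock: 23.92
tcp_pos: [0.419, 0.1689, 0.02]
orientation: [-3.096, -0.523, -0.008]
contact_force: [-0.1, 0.2, 0.6]
grip_width: 0.045
```

```bash
python3 s.py .417 .168 .004 19.2 2
```

```text
t 23.93 p [0.419  0.1689 0.02  ] yaw 19.16 z [ 0.0049  0.0029 -1.    ] w 0.045 F [-0.1  0.2  0.6] j [-0.03  0.53 -0.59  2.2   0.56  0.56 -0.71]
tot [-0.002  -0.0009 -0.016 ] dyaw 0.001 tilt [-0.0029  0.0049  0.    ] per row [-0.001  -0.0004 -0.008 ] 0.0003
```

Emit:
send_rows(motion=[{"dp":[-0.002,-0.001,-0.008],"rot":[-0.003,0.005,0],"grip":0.045},{"dp":[0,0,-0.007],"rot":[0,0,0],"grip":0.045},{"dp":[0,0,0],"rot":[0,0,0],"grip":0.005},{"dp":[0,0,0],"rot":[0,0,0],"grip":0.005},{"dp":[0,0,0],"rot":[0,0,0],"grip":0.005},{"dp":[0,0,0],"rot":[0,0,0],"grip":0.005},{"dp":[0,0,0],"rot":[0,0,0],"grip":0.005},{"dp":[0,0,0],"rot":[0,0,0],"grip":0.005}])

```text
clock: 24.92
tcp_pos: [0.4174, 0.168, 0.0047]
orientation: [-3.098, -0.522, -0.001]
contact_force: [0.4, 0.2, -0.5]
grip_width: 0.0103
```

```bash
python3 s.py .5696 -.262 .12 96.6 12
```

```text
t 24.93 p [0.4174 0.168  0.0047] yaw 19.15 z [ 9.e-04  2.e-04 -1.e+00] w 0.0103 F [ 0.4  0.2 -0.5] j [-0.05  0.55 -0.57  2.21  0.59  0.53 -0.74]
tot [ 0.1522 -0.43    0.1153] dyaw 1.352 tilt [-0.0002  0.0009  0.    ] per row [ 0.0127 -0.0358  0.0096] 0.1127
```

Emit:
send_rows(motion=[{"dp":[0,0,0.03],"rot":[0,0,0],"grip":0.005},{"dp":[0,0,0.035],"rot":[0,0,0],"grip":0.005},{"dp":[0,0,0.035],"rot":[0,0,0],"grip":0.005},{"dp":[0.012,-0.035,0],"rot":[0,0,0.111],"grip":0.005},{"dp":[0.012,-0.035,0],"rot":[0,0,0.111],"grip":0.005},{"dp":[0.012,-0.035,0],"rot":[0,0,0.111],"grip":0.005},{"dp":[0.012,-0.035,0],"rot":[0,0,0.111],"grip":0.005},{"dp":[0.012,-0.035,0],"rot":[0,0,0.111],"grip":0.005},{"dp":[0.012,-0.035,0],"rot":[0,0,0.111],"grip":0.005},{"dp":[0.012,-0.035,0],"rot":[0,0,0.111],"grip":0.005},{"dp":[0.012,-0.035,0],"rot":[0,0,0.111],"grip":0.005},{"dp":[0.012,-0.035,0],"rot":[0,0,0.111],"grip":0.005},{"dp":[0.012,-0.035,0],"rot":[0,0,0.111],"grip":0.005},{"dp":[0.012,-0.035,0],"rot":[0,0,0.111],"grip":0.005},{"dp":[0.012,-0.035,0],"rot":[0,0,0.111],"grip":0.005},{"dp":[0,0,0],"rot":[0,0,0],"grip":0.005},{"dp":[0,0,0],"rot":[0,0,0],"grip":0.005}])

```text
clock: 27.05
tcp_pos: [0.5621, -0.2667, 0.107]
orientation: [-2.059, -2.371, -0.003]
contact_force: [-0.6, 0.3, -0.6]
grip_width: 0.0107
```

```bash
python3 s.py .5696 -.262 .05 96.6 3
python3 - <<'E'
from h import *
d=grab('scene','l0.png');a=d['img'][80:210,280:440,::-1];cv2.imwrite('pics/l.png',cv2.resize(a,None,fx=4.5,fy=4.5,interpolation=cv2.INTER_CUBIC))
E
```

```text
t 27.05 p [ 0.5621 -0.2667  0.107 ] yaw 98.06 z [-2.0e-04  2.8e-03 -1.0e+00] w 0.0107 F [-0.6  0.3 -0.6] j [ 0.97  0.7  -0.89  1.75  0.63  1.01  1.55]
tot [ 0.0075  0.0047 -0.057 ] dyaw -0.025 tilt [-0.0028 -0.0002 -0.    ] per row [ 0.0025  0.0016 -0.019 ] -0.0085
```

View pics/l.png

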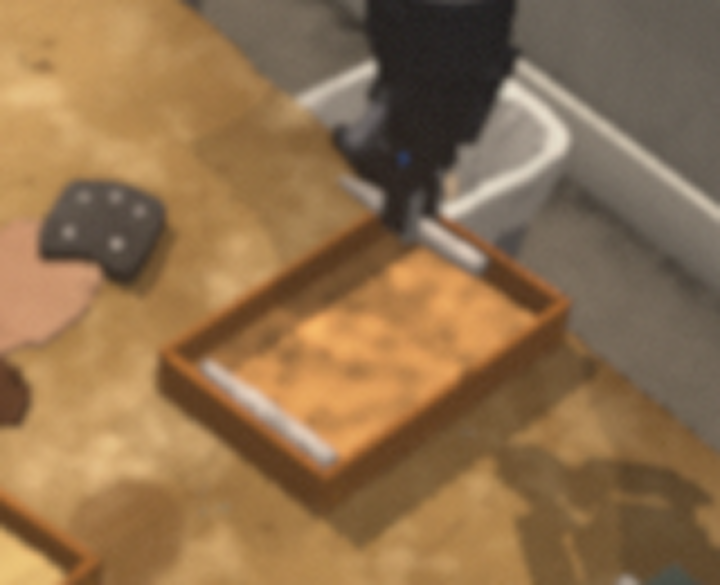

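The punch, ends at (343,180) and (487,265), is held level and parallel to the fixed one at (270,412). I'll correct and lower.

Emit:
send_rows(motion=[{"dp":[0.006,0.004,-0.005],"rot":[-0.003,0,-0.025],"grip":0.005},{"dp":[0.001,0.001,-0.024],"rot":[0,0,0],"grip":0.005},{"dp":[0,0,-0.024],"rot":[0,0,0],"grip":0.005},{"dp":[0,0,0],"rot":[0,0,0],"grip":0.005}])

```text
clock: 27.6
tcp_pos: [0.5672, -0.2588, 0.05]
orientation: [-2.084, -2.349, 0.004]
contact_force: [0.2, -0.3, -0.4]
grip_width: 0.0107
```

```bash
python3 s.py .5696 -.262 .0155 96.6 3
python3 - <<'E'
from h import *
d=grab('scene')
c=lambda u,v:((u+.5)/4.5-.5+280,(v+.5)/4.5-.5+80)
P=px2w(d,[c(343,180),c(487,265)],.1085);print(P,P.mean(0),np.linalg.norm(P[0]-P[1]))
E
```

```text
t 27.6 p [ 0.5672 -0.2588  0.05  ] yaw 96.84 z [-3.1e-03 -9.0e-04 -1.0e+00] w 0.0107 F [ 0.2 -0.3 -0.4] j [ 0.91  0.77 -0.83  1.77  0.7   0.93  1.47]
tot [ 0.0024 -0.0032 -0.0345] dyaw -0.004 tilt [ 0.0009 -0.0031  0.    ] per row [ 0.0008 -0.0011 -0.0115] -0.0014
[[ 0.61066468 -0.26014619  0.1085    ]
 [ 0.51304622 -0.27826258  0.1085    ]] [ 0.56185545 -0.26920439  0.1085    ] 0.09928528337240543
```

Emit:
send_rows(motion=[{"dp":[0.002,-0.001,-0.01],"rot":[0.001,-0.003,-0.004],"grip":0.005},{"dp":[0,0,-0.01],"rot":[0,0,0],"grip":0.005},{"dp":[0,0,-0.008],"rot":[0,0,0],"grip":0.005},{"dp":[0,0,0],"rot":[0,0,0],"grip":0.005}])

```text
clock: 28.15
tcp_pos: [0.5707, -0.2606, 0.0219]
orientation: [2.089, 2.343, 0.002]
contact_force: [-0.2, -0.2, 0.0]
grip_width: 0.0104
```

```bash
python3 s.py .5696 -.262 .015 96.6 3
```

```text
t 28.15 p [ 0.5707 -0.2606  0.0219] yaw 96.55 z [ 3.1e-03 -7.0e-04 -1.0e+00] w 0.0104 F [-0.2 -0.2  0. ] j [ 0.89  0.8  -0.8   1.77  0.73  0.89  1.44]
tot [-0.0011 -0.0014 -0.0069] dyaw 0.001 tilt [0.0007 0.0031 0.    ] per row [-0.0004 -0.0005 -0.0023] 0.0003
```

Lower to the floor, release, then retreat straight up.

Emit:
send_rows(motion=[{"dp":[-0.001,0,-0.004],"rot":[0,0.003,0],"grip":0.005},{"dp":[0,0,-0.003],"rot":[0,0,0],"grip":0.005},{"dp":[0,0,0],"rot":[0,0,0],"grip":0.005},{"dp":[0,0,0],"rot":[0,0,0],"grip":0.035},{"dp":[0,0,0],"rot":[0,0,0],"grip":0.035},{"dp":[0,0,0],"rot":[0,0,0],"grip":0.035},{"dp":[0,0,0],"rot":[0,0,0],"grip":0.035},{"dp":[0,0,0.02],"rot":[0,0,0],"grip":0.035},{"dp":[0,0,0.04],"rot":[0,0,0],"grip":0.035},{"dp":[0,0,0.05],"rot":[0,0,0],"grip":0.035},{"dp":[0,0,0.05],"rot":[0,0,0],"grip":0.035},{"dp":[0,-0.055,0.02],"rot":[0,0,0],"grip":0.035},{"dp":[-0.01,-0.055,0],"rot":[0,0,0],"grip":0.035},{"dp":[-0.01,-0.055,0],"rot":[0,0,0],"grip":0.035},{"dp":[-0.02,-0.055,0],"rot":[0,0,0],"grip":0.035},{"dp":[-0.02,-0.055,0],"rot":[0,0,0],"grip":0.035},{"dp":[-0.02,-0.055,0],"rot":[0,0,0],"grip":0.035},{"dp":[0,0,0],"rot":[0,0,0],"grip":0.035},{"dp":[0,0,0],"rot":[0,0,0],"grip":0.035}])

```text
clock: 30.52
tcp_pos: [0.489, -0.596, 0.222]
orientation: [2.069, 2.34, 0.01]
contact_force: [-0.1, 0.3, 1.0]
grip_width: 0.0349
```

```bash
python3 s.py
python3 - <<'E'
from h import *
d=grab('top','n0.png');a=d['img'][120:310,85:460,::-1];cv2.imwrite('pics/n.png',cv2.resize(a,None,fx=2.1,fy=2.1,interpolation=cv2.INTER_CUBIC))
E
```

```text
t 30.52 p [ 0.489 -0.596  0.222] yaw 97.04 z [ 0.0178 -0.0069 -0.9998] w 0.0349 F [-0.1  0.3  1. ] j [ 1.28  0.79 -0.87  1.26  0.59  1.33  2.13]
```

View pics/n.png

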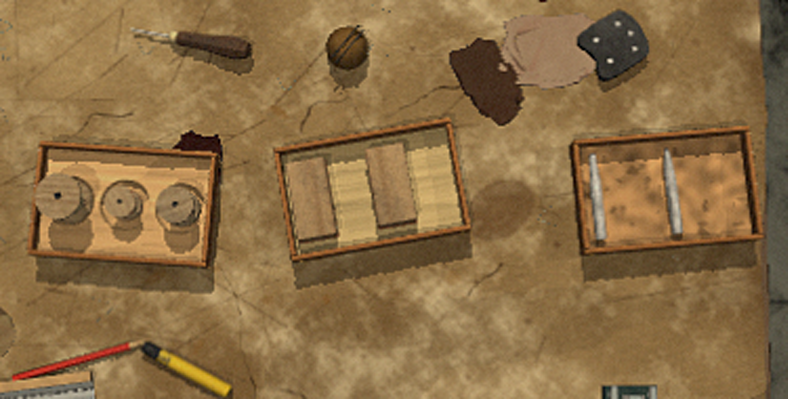

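All four are in place: spools at (123,201) and (179,205), block top centred near (391,183), punch at (672,193). A quick numeric check, then hand in.

Run:
```python
from h import *
d=grab('top')
c=lambda u,v:((u+.5)/2.1-.5+85,(v+.5)/2.1-.5+120)
def loc(n,uv,z,C,yaw):
    a=np.radians(yaw);M=np.array([[np.cos(a),-np.sin(a)],[np.sin(a),np.cos(a)]])
    print(n,((px2w(d,[c(*p) for p in uv],z)[:,:2]-C)@M).mean(0).round(4))
T=(.540,.3702)
loc('red',[(123,201)],.046,T,-2.31);loc('black',[(179,205)],.054,T,-2.31)
loc('block',[(366,147),(405,140),(417,219),(380,227)],.042,(.5624,.0859),11.43)
loc('punch',[(667,150),(677,237)],.016,(.5684,-.252),6.64)
print(get_obs()['qvel'].round(3)); hand_in()
```

```text
red [ 0.0009 -0.0032]
black [-0.0007 -0.069 ]
block [ 0.0012 -0.0233]
punch [-0.0025 -0.0094]
[-0.012  0.001 -0.003  0.011 -0.001 -0.002 -0.001]
the job is handed in; nothing more can be done
```

I sorted all four things into their trays and handed the job in at about 30.6 s on the robot's clock, well under the 90 s limit. The hand-in reports no verdict.

- **Sanding block:** it lies in the block tray, and looked flat and parallel to the fixed block. It is about 1 mm off the tray's middle line, at y ≈ -23 mm.
- **Spools:** both are in their seats and looked upright: red in the middle one, about 3 mm off centre, and black in the outer one, about 4 mm off.
- **Punch:** it lies on the floor of the punch tray, parallel to the fixed one, about 2.5 mm off the middle line at y ≈ -9 mm.

These offsets come from a final top-camera picture, accurate to about 2 mm, and all are well inside the tolerances. In that picture the wax, heel and marker look unmoved; I checked those by eye only. The gripper is open and parked clear of everything. No check failed or disagreed.

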